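# Change the oxygen supply over to the reserve branch

## Task

Change this oxygen panel over from the branch in use (its lever lies along its pipe) to the reserve branch (its lever lies across its pipe) without ever cutting the supply: first open the reserve valve right up to its hard stop, and only then shut the valve that was in use right up to its hard stop. Push the levers over with the closed fingers instead of clamping them, and never press on the valves or pipes with more than 30 N: feel for the stop and let go there, because forcing it bends the stop. Leave the humidifier bottle, the scissors and the marker where they are.

Things in the scene. Friction and masses are not known exactly. Their poses are not given: they have to be found in the camera images.
- panel: White board 340 (x) x 520 (y) x 18 mm, fixed flat on the table; origin under its centre. Two parallel branch pipes run along its x, 180 mm apart, to a copper header along y at x = +140 mm (top 74 mm above the table). A flowmeter stands upright, 200 mm high, at x = +140, y = -215 mm. Its turn about the vertical is that of both branches.
- duty_branch: Branch in use at the start, in either place on the panel, with its lever. Copper pipe 22 mm thick, top 74 mm above the table, from x = -130 mm through a brass ball valve at the origin to the header at x = +120; at x = +83 a gauge, face up, 54 mm wide, top 107 mm above the table. Origin on the panel under the stem; x along the pipe away from the robot, z up.
- reserve_branch: The reserve supply branch, shut at the start; built exactly like the branch in use, same axes and sizes, in the other place. Includes the lever.
- duty_lever (a joint): Lever of the branch in use, rad, growing anticlockwise from above: 0 = points along the branch's +y (across, shut), 1.571 = along its -x (along the pipe, open). The rigid stops lie up to 8 degrees beyond these angles, different on each valve: they must be felt. Starts 1.30 to 1.57. Steady friction of 0.3 to 0.6 N m (4 to 7 N at the grip point); it stays where left.
- reserve_lever (a joint): Lever of the reserve branch; same meaning, friction and stops. It starts 0.0 to 0.2 (across the pipe).
- duty_stem (a point): Point on the stem axis of the valve in use, at the height of the lever's grip (111 mm above the table).
- duty_grip (a point): Middle of the green sleeve of that lever, 85 mm from the stem axis, 111 mm above the table. The sleeve is a level flat bar 22 mm wide, 12 mm thick, reaching from 37 to 125 mm from the stem axis. Free air under it down to the pipe (31 mm) or panel (87 mm); nothing above it.
- reserve_stem (a point): The same point on the stem axis of the reserve valve.
- reserve_grip (a point): The same point in the sleeve of the reserve lever.
- humidifier_mid (a point): Clear humidifier bottle with green cap, 66 mm in diameter and 139 mm high, standing loose on the table to the left of the panel; point 65 mm above its foot. To be left alone.
- scissors: Black-handled scissors, 170 mm long, 12 mm high, lying loose on the panel's right part; origin near the pivot. To be left alone.
- marker: Marker pen, 130 mm long, 19 mm thick, white with black cap, lying loose on the panel between the two pipes; origin under its middle. To be left alone.

How it is judged (in metres and radians):
On the way, in this order (a step that is already met when the one before it is completed fails the run):
1. the reserve valve is open to its hard stop while the valve in use is still open (value of joint reserve_lever above 1.58 rad and value of joint duty_lever above 1.1 rad), for 0.2 s.
2. the valve that was in use is shut to its hard stop (value of joint duty_lever below -0.075 rad), for 0.2 s.
At the end, for the whole second after the job is handed in: The reserve lever rests within about 2 degrees of its open stop and the lever of the branch that was in use within about 2 degrees of its shut stop, both at rest (value of joint reserve_lever above 1.58 rad and value of joint duty_lever below -0.075 rad and velocity of joint reserve_lever between -0.05 and 0.05 rad/s and velocity of joint duty_lever between -0.05 and 0.05 rad/s); the robot touches nothing.
It fails at once if the valves or pipework of a branch are pressed with more than 30 N (contact force between anything else and duty_branch above 30 N or contact force between anything else and reserve_branch above 30 N).
It fails at once if the supply is cut: the valve in use is turned towards shut before the reserve valve is open (value of joint duty_lever below 1 rad and value of joint reserve_lever below 1.5 rad).
It fails at once if the humidifier bottle, scissors or marker is moved by more than 20 mm or the bottle is tipped (distance of any of humidifier_mid, scissors, marker from where it was at the start of the episode above 0.02 m or angle between humidifier_mid's own z axis and vertical above 0.3 rad).
It also fails if it takes over 67 s, if anything falls off the work surface, if the arm or the gripper's body presses on something with over 40 N, if the wrist force passes 120 N, or if a joint passes its speed limit or range.

## Robot

A 6-joint arm with a two-finger parallel gripper is mounted at the origin on the work surface. World frame = base frame: x ahead of the robot, y to its left, z up, the work surface at z = 0. Lengths are in mm, angles in rad, forces in N, time in s.
With the tool pointing down it reaches from about 300 to 775 mm from the base axis. Payload 14.6 kg.
Tool frame: the origin (TCP) lies midway between the tips of the shut fingers; the grasp point (between the pads) lies grasp_offset behind it (grasp_offset is the distance from the TCP to the grasp point, in mm); z points along the fingers, y is the line along which they close (so a half turn about z gives the same grasp; the last joint's range is limited). The gripper opens to 94 mm and grips with 3 to 60 N. Pads are 16 mm wide; open, the fingers measure 119 mm over their backs; the gripper's body (75 mm by 177 mm) begins 78 mm behind the grasp point.
Start: joints at [-1.351, 0.3, 1.521, -0, 1.321, -0.067], TCP at [155.58, -527.527, 205.446] pointing down, gripper open.
Joint ranges: [-3.03, 3.03], [-0.79, 2.21], [0.23, 2.52], [-1.04, 4.18], [0, 3.07], [-2.55, 2.55]. Speed limits (rad/s): [2.22, 2.22, 2.57, 3.14, 3.14, 3.14].

## Interface

Orientations are given as [roll, pitch, yaw] about the fixed x, y, z axes, in that order (R = Rz(yaw) Ry(pitch) Rx(roll)).
In Python, from cell import * gives the robot as it stands. The module is installed in compiled form; this text tells all that it offers.
- The arm moves only by the shell command python3 -m jog 'ROWS' [FORCE]. ROWS is JSON, a list of rows, each a list of 3 entries, a list of its own where there are three numbers: the finger opening in mm, from 0 to 94, then the shift along the tool's x, y, z in units of 50 mm (1.0 is 50 mm), then the turn about the tool's z in units of 180 degrees (1.0 is 180 degrees). In form: [[fingers, [dx, dy, dz], twist], ...]. A call has 1 to 20 rows; each row shifts and turns the commanded pose from where the row before left it, along the tool's axes as they then stand; what a row does not reach is not made up. A row lasts 1/10 s, in which the tool goes at most 50 mm and 8.59 degrees, less where a joint would pass 70% of its speed; a pose out of reach is approached as far as the arm can. A call with a number of a shift or a turn outside -1 to 1 is refused whole. A call with a gripper value outside its range is refused whole. The fingers move at their own pace and stop on an object; FORCE is the grip in N (left out, the last holds). Time passes only in rows, so rows that do not move let the fingers close. It gives the time, the measured TCP pose, the force, the opening and the grip force at its end, in the units of the state.
- read_state(): the state, without advancing time (a new reading comes with each control period).
- camera(name): name is "scene" or "top" or "wrist"; returns the picture (420x560x3 uint8, red, green, blue); there is no depth.
- calibration(name): a dict with "mtx" (3x3 intrinsics, pixels), "cam_to_world" (4x4, takes a point from camera to world coordinates); the wrist camera has in their place "hand_eye" (4x4, takes a point from camera to tool coordinates, whose origin is the TCP and whose axes are the flange's). Camera axes: x right, y down, z forward; pixel columns grow to the right and rows downward; lengths in mm; the calibration is good to about 2 mm. A picture is of the moment at which its call begins: read the wrist's pose just before it. calibration takes no time and is no camera call.
- sign_off(): hands the job in; it is judged then, once.
Trained networks look in the newest picture that a camera, given by its name, has taken for a name from the list of things; names that differ only in an ending like _2 or _b are one class to them, and where a whole thing is asked for, a point or a joint stands for the part that bears it (a point fixed in the world has none). Each returns a list of dicts, best first, with "conf" (0 to 1); they miss things now and then, are a little off and sometimes report something else, mostly with a low value. They report only what shows in the picture. A call takes as long as a camera call.
- regions_of(camera, query): "pixels" (420x560 bool, what is visible of it) and "rect" ([centre column, centre row, width, height] in pixels, round what is visible of it).
The state is a dict: "clock": time; "joints": joint angles; "qd": joint speeds; "effort": joint torques, N m; "eef_pos": TCP position; "eef_rot": TCP orientation; "wrist_force": force on the tool from outside, world axes, zero at the start; "moment": the same for the moment, N m; "finger_gap": finger opening in mm; "finger_force": force on a finger pad.
Only numpy, scipy, OpenCV 4.12 (cv2) and the standard library are available. Lean on these libraries where they do the work, as an engineer would, in place of code of your own. Each camera call takes 0.05 s, during which the arm holds its last target. There are 200 camera calls.

## Working session

There is one attempt and no reset: what is moved stays moved. The work goes in short steps, Python scripts to look and compute and a shell command to move; the robot and the scene stay as the last step left them, time stands still between calls to the robot, and variables do not carry over. Pictures are saved under pics/ and viewed, at most 10 in all, crops included, and the job is handed in when it is done.

```bash
mkdir -p pics
python3 - <<'E'
from cell import *
import cv2, numpy as np
for n in ("top","scene"):
    im=camera(n); cv2.imwrite(f"pics/{n}0.png",im[:,:,::-1])
    c=calibration(n); print(n,np.round(c["mtx"],1).tolist(),np.round(c["cam_to_world"],3).tolist())
    for q in ("duty_lever","reserve_lever","duty_grip","duty_branch","reserve_branch","panel","humidifier_mid","marker","scissors"):
        for r in regions_of(n,q)[:3]: print(q,round(r["conf"],2),np.round(r["rect"]))
s=read_state(); print(s)
print(np.round(calibration("wrist")["hand_eye"],3).tolist())
E
```

```text
top [[514.1, 0.0, 278.3], [0.0, 514.1, 213.7], [0.0, 0.0, 1.0]] [[-0.022, -0.98, 0.197, 315.818], [-0.999, 0.027, 0.026, 81.239], [-0.03, -0.196, -0.98, 1064.991], [0.0, 0.0, 0.0, 1.0]]
duty_lever 0.7 [295. 230.  18.  72.]
duty_lever 0.18 [361. 198.  73.  31.]
reserve_lever 0.92 [360. 197.  74.  30.]
reserve_lever 0.39 [365. 205.  77. 137.]
duty_grip 0.7 [292. 232.  15.  71.]
duty_branch 0.88 [296. 215.  41. 134.]
reserve_branch 0.56 [364. 204.  77. 135.]
panel 0.75 [342. 205. 270. 214.]
humidifier_mid 0.55 [167. 242.  55.  39.]
marker 0.69 [340. 259.  41.  59.]
scissors 0.77 [434. 224.  37.  78.]
scissors 0.61 [294. 215.  39. 135.]
scene [[379.3, 0.0, 283.8], [0.0, 379.3, 215.3], [0.0, 0.0, 1.0]] [[0.615, 0.634, -0.47, 936.693], [0.789, -0.483, 0.381, -236.135], [0.015, -0.605, -0.796, 801.911], [0.0, 0.0, 0.0, 1.0]]
duty_lever 0.91 [269. 207.  42.  46.]
reserve_lever 0.69 [233. 248.  48.  46.]
duty_grip 0.67 [265. 207.  40.  47.]
duty_branch 0.82 [276. 225.  82.  80.]
reserve_branch 0.62 [217. 269.  81.  90.]
panel 0.74 [217. 270.  79.  89.]
panel 0.58 [239. 281. 259. 224.]
panel 0
[... 300 characters left out ...]
1e-06,
        1.32071037e+00, -6.66077415e-02]), 'qd': array([ 0.00142494,  0.00102181, -0.0016577 ,  0.00126919,  0.00303154,
        0.00116192]), 'effort': array([-1.12731424e-03, -5.31664610e+01, -3.52912116e+01,  7.07626319e-02,
        2.12414732e-02,  1.03934482e-05]), 'eef_pos': array([ 155.57485098, -527.51578809,  205.44439939]), 'eef_rot': array([-3.14156830e+00, -8.37403101e-06,  2.86795005e-01]), 'wrist_force': array([ 0.2781685 , -0.08291541, -0.47305579]), 'moment': array([ 0.04079407,  0.01638656, -0.00779968]), 'finger_force': 0.0, 'finger_gap': 93.95754571821573}
[[-0.0, -0.966, -0.259, 75.416], [1.0, -0.0, -0.0, -0.4], [0.0, -0.259, 0.966, -179.421], [0.0, 0.0, 0.0, 1.0]]
```

View pics/top0.png

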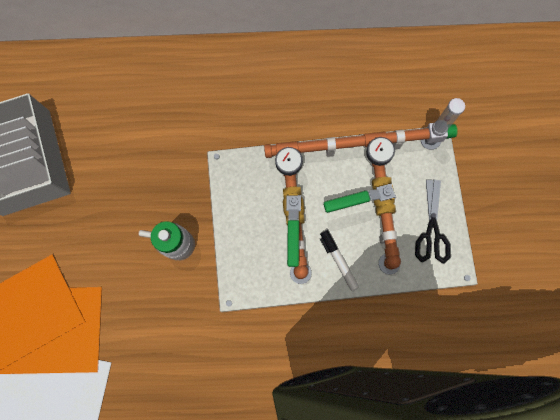

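View pics/scene0.png

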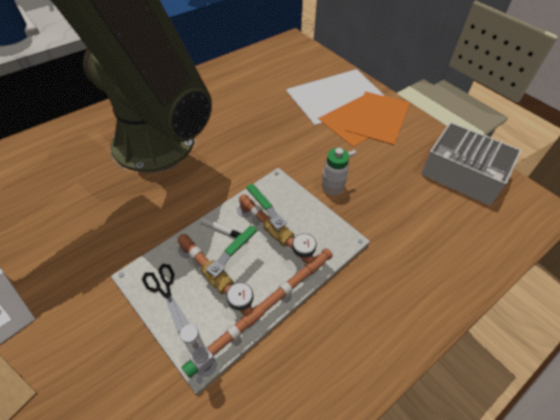

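The top view shows the duty branch on the left, with its stem at about (293,202) and its lever pointing toward the robot. The reserve stem is at about (387,192), with its lever pointing left to (326,205). The marker lies at (338,260), and the scene view agrees with all of this.

```bash
cat > h.py <<'E'
from cell import *
import cv2, numpy as np
def back(name,uv,z):
    c=calibration(name); T=np.array(c["cam_to_world"]); K=np.array(c["mtx"])
    d=T[:3,:3]@np.linalg.inv(K)@np.array([uv[0],uv[1],1.]); t=(z-T[2,3])/d[2]
    return (T[:3,3]+t*d)[:2]
def sleeves(name,im,z=115):
    hsv=cv2.cvtColor(im,cv2.COLOR_RGB2HSV)
    m=cv2.inRange(hsv,(50,120,50),(85,255,255))
    n,l,st,ce=cv2.connectedComponentsWithStats(m)
    out=[]
    for i in range(1,n):
        if st[i,4]<150: continue
        ys,xs=np.nonzero(l==i)
        P=np.array([back(name,p,z) for p in zip(xs,ys)])
        (c,wh,a)=cv2.minAreaRect(P.astype(np.float32)); ctr=np.array(c)
        u=np.linalg.svd(P-P.mean(0),full_matrices=False)[2][0]
        out.append((ctr,wh,u,ce[i]))
    return out
E
python3 - <<'E'
from h import *
for n in("top","scene"):
    for c,wh,u,px in sleeves(n,camera(n)): print(n,np.round(c),np.round(wh),np.round(np.degrees(np.arctan2(u[1],u[0])),1),np.round(px))
for k,uv,z in [("stemD",(293,202),115),("stemR",(388,192),115),("gD",(289,160),107),("gR",(380,151),107),("cornTL",(209,152),18),("cornTR",(451,138),18),("cornBL",(221,310),18),("cornBR",(475,285),18),("bottle top",(166,237),139),("mk1",(325,234),28),("mk2",(354,289),28)]:
    print(k,np.round(back("top",uv,z)))
E
```

```text
top [527. -23.] [21. 86.] -76.3 [346. 201.]
top [450.  80.] [19. 86.] 178.4 [293. 243.]
top [468. 318.] [58. 57.] -139.5 [166. 237.]
scene [472. 314.] [50. 61.] -59.1 [337. 160.]
scene [450.  80.] [16. 81.] -2.1 [259. 196.]
scene [525. -23.] [24. 82.] -76.2 [240. 240.]
stemD [528.  78.]
stemR [ 542. -102.]
gD [614.  83.]
gR [626. -93.]
cornTL [665. 254.]
cornTR [ 679. -261.]
cornBL [332. 228.]
cornBR [ 370. -281.]
bottle top [464. 312.]
mk1 [479.  14.]
mk2 [367. -39.]
```

```bash
python3 -m jog '[[0,[0.536,-0.39,0],0],[0,[0.536,-0.39,0],0],[0,[0.536,-0.39,0],0],[0,[0.536,-0.39,0],0],[0,[0.536,-0.39,0],0],[0,[0.536,-0.39,0],0],[0,[0.536,-0.39,0],0],[0,[0.536,-0.39,0],0],[0,[0.536,-0.39,0],0],[0,[0.536,-0.39,0],0],[0,[0.536,-0.39,0],0],[0,[0.536,-0.39,0],0],[0,[0.536,-0.39,0],0],[0,[0.536,-0.39,0],0],[0,[0.536,-0.39,0],0],[0,[0.536,-0.39,0],0],[0,[0.536,-0.39,0],0],[0,[0.536,-0.39,0],0],[0,[0.536,-0.39,0],0],[0,[0.536,-0.39,0],0]]' 30
python3 - <<'E'
from h import *
s=read_state(); T=np.eye(4)
from scipy.spatial.transform import Rotation as R
T[:3,:3]=R.from_euler("xyz",s["eef_rot"]).as_matrix(); T[:3,3]=s["eef_pos"]
im=camera("wrist"); cv2.imwrite("pics/w1.png",im[:,:,::-1])
import h
c=calibration("wrist"); W=dict(mtx=c["mtx"],cam_to_world=T@np.array(c["hand_eye"]))
h.calibration=lambda n:W
for c,wh,u,px in sleeves("wrist",im,117): print(np.round(c,1),np.round(wh),np.degrees(np.arctan2(u[1],u[0])),np.round(px))
print(s["eef_pos"],s["eef_rot"],s["joints"],s["wrist_force"])
E
```

```text
clock: 3.1
eef_pos: [560.1, -0.6, 205.5]
eef_rot: [3.142, -0.0, 0.287]
wrist_force: [-0.5, -0.8, 0.2]
finger_gap: 0.7
finger_force: 0.0
[523.9  14. ] [17. 29.] 167.67387792899243 [255. 251.]
[534.9 -43. ] [22. 41.] -84.14855022915265 [329. 255.]
[459.7  80.2] [22. 73.] 176.95870354846306 [163. 293.]
[ 5.60082954e+02 -5.59703617e-01  2.05502212e+02] [ 3.14153381e+00 -1.59661674e-04  2.86929141e-01] [-6.63933694e-02  3.22255081e-01  1.49166533e+00  3.95295655e-08
  1.32750209e+00  1.21747381e+00] [-0.51253055 -0.8107266   0.16393052]
```

View pics/w1.png

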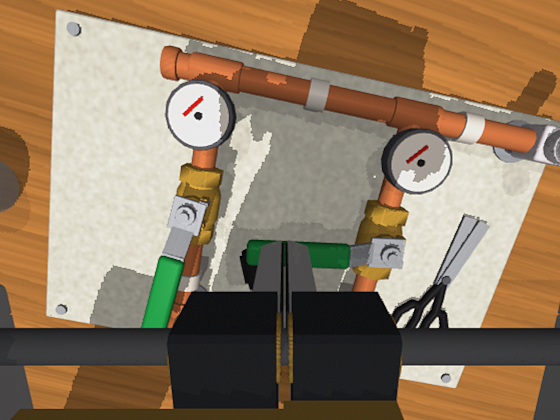

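The wrist view shows the reserve sleeve from (247,252) to (351,255), with its stem at (390,253), and the duty stem at (185,213). The fingers hide the middle of the reserve sleeve. I'll use these points to check the stems and the lever angle.

```bash
cat >> h.py <<'E'
from scipy.spatial.transform import Rotation as R
def wb(uv,z):
    s=read_state(); T=np.eye(4); T[:3,:3]=R.from_euler("xyz",s["eef_rot"]).as_matrix(); T[:3,3]=s["eef_pos"]
    c=calibration("wrist"); T=T@np.array(c["hand_eye"])
    d=T[:3,:3]@np.linalg.inv(np.array(c["mtx"]))@np.array([uv[0],uv[1],1.])
    return (T[:3,3]+(z-T[2,3])/d[2]*d)[:2]
E
python3 - <<'E'
from h import *
for k,uv,z in [("tipR",(247,252),114),("endR",(351,255),114),("stemR",(390,253),119),("stemD",(185,213),119),("gD",(200,115),107),("gR",(418,161),107)]: print(k,np.round(wb(uv,z),1))
E
```

```text
tipR [519.8  23.2]
endR [542.2 -61.7]
stemR [554.7 -90.4]
stemD [540.1  79.6]
gD [616.8  87.7]
gR [631.9 -88.6]
```

```bash
python3 -m jog '[[0,[0,0,0.3],-0.01],[0,[0,0,0.4],0],[0,[0,0,0.4],0],[0,[0,0,0.4],0],[0,[0,0,0.4],0],[0,[0,0,0.2],0],[0,[0,0,0],0],[0,[-0.1,0,0],0],[0,[-0.05,0,0],0],[0,[0,0,0],0]]'
```

```text
clock: 4.15
eef_pos: [552.3, -4.3, 101.3]
eef_rot: [3.141, -0.001, 0.318]
wrist_force: [0.1, 0.0, 0.2]
finger_gap: 0.2
finger_force: 0.0
```

```bash
python3 -m jog '[[0,[-0.05,0,0],0],[0,[-0.04,0,0],0],[0,[-0.04,0,0],0],[0,[-0.04,0,0],0]]'; python3 -m jog '[[0,[-0.04,0,0],0],[0,[-0.04,0,0],0]]'
```

```text
clock: 4.55
eef_pos: [544.5, -6.7, 100.6]
eef_rot: [-3.142, -0.001, 0.318]
wrist_force: [4.4, 4.3, -2.4]
finger_gap: 0.5
finger_force: 2.8
clock: 4.75
eef_pos: [540.8, -7.5, 100.6]
eef_rot: [-3.141, -0.002, 0.318]
wrist_force: [4.3, 5.2, -1.5]
finger_gap: 0.7
finger_force: 2.9
```

```bash
python3 -m jog '[[0,[-0.1,-0.017,0],-0.017],[0,[-0.145,-0.025,0],-0.0255],[0,[-0.145,-0.025,0],-0.0255],[0,[-0.145,-0.025,0],-0.0255],[0,[-0.145,-0.025,0],-0.0255],[0,[-0.145,-0.025,0],-0.0255],[0,[-0.145,-0.025,0],-0.0255]]'
```

```text
clock: 5.45
eef_pos: [494.9, -25.0, 100.5]
eef_rot: [-3.141, -0.002, 0.856]
wrist_force: [-0.0, 8.3, 0.6]
finger_gap: 0.2
finger_force: 3.5
```

```bash
python3 -m jog '[[0,[-0.145,-0.025,0],-0.0255],[0,[-0.145,-0.025,0],-0.0255],[0,[-0.145,-0.025,0],-0.0255],[0,[-0.145,-0.025,0],-0.0255],[0,[-0.145,-0.025,0],-0.0255],[0,[-0.145,-0.025,0],-0.0255],[0,[-0.145,-0.025,0],-0.0255],[0,[-0.1,-0.017,0],-0.017]]'
python3 - <<'E'
from h import *
for n in ("top","scene"):
    im=camera(n); cv2.imwrite(f"pics/{n}2.png",im[:,:,::-1])
    for c,wh,u,px in sleeves(n,im): print(n,np.round(c),np.round(wh),np.degrees(np.arctan2(u[1],u[0])))
E
```

```text
clock: 6.25
eef_pos: [461.8, -70.7, 100.2]
eef_rot: [-3.139, -0.002, 1.469]
wrist_force: [-3.9, 7.4, 2.3]
finger_gap: 0.4
finger_force: 3.4
top [450.  80.] [19. 86.] 178.4722185682983
top [468. 319.] [59. 55.] -129.03862828226983
scene [472. 314.] [50. 60.] -57.40467742319256
scene [449.  80.] [18. 81.] -2.773903143367929
scene [465. -93.] [16. 84.] -5.0528361733364875
```

```bash
python3 -m jog '[[0,[-0.032,-0.006,0],-0.0055],[0,[-0.032,-0.006,0],-0.0055],[0,[-0.032,-0.006,0],-0.0055],[0,[-0.032,-0.006,0],-0.0055],[0,[-0.032,-0.006,0],-0.0055],[0,[-0.032,-0.006,0],-0.0055],[0,[-0.032,-0.006,0],-0.0055]]'; for i in 1 2 3; do python3 -m jog '[[0,[-0.016,-0.003,0],-0.0028],[0,[-0.016,-0.003,0],-0.0028]]';done
```

```text
clock: 7.05
eef_pos: [459.3, -81.6, 100.2]
eef_rot: [-3.14, -0.001, 1.588]
wrist_force: [-4.8, 6.9, 2.1]
finger_gap: 0.7
finger_force: 3.2
clock: 7.25
eef_pos: [459.0, -83.3, 100.2]
eef_rot: [-3.14, -0.001, 1.605]
wrist_force: [-5.2, 6.0, 2.4]
finger_gap: 0.3
finger_force: 3.2
clock: 7.45
eef_pos: [458.8, -84.9, 100.2]
eef_rot: [-3.14, -0.001, 1.623]
wrist_force: [-5.5, 6.6, 2.8]
finger_gap: 0.6
finger_force: 3.2
clock: 7.65
eef_pos: [458.5, -86.5, 100.2]
eef_rot: [-3.14, -0.001, 1.641]
wrist_force: [-4.7, 5.8, 2.3]
finger_gap: 0.2
finger_force: 3.2
```

```bash
python3 -m jog '[[0,[-0.016,-0.002,0],-0.0028]]'|grep -E "pos|wrist"; python3 -m jog '[[0,[-0.014,-0.002,0],-0.0025]]'|grep -E "pos|wrist"
```

```text
eef_pos: [458.5, -87.3, 100.2]
wrist_force: [-5.2, 5.9, 1.8]
eef_pos: [458.4, -88.0, 100.2]
wrist_force: [-5.0, 5.7, 2.3]
```

```bash
python3 -m jog '[[0,[-0.014,-0.002,0],-0.0025]]'|grep -E "pos|wrist"
```

```text
eef_pos: [458.3, -88.7, 100.1]
wrist_force: [-5.5, 6.5, 2.1]
```

```bash
python3 -m jog '[[0,[-0.014,-0.002,0],-0.0025]]'|grep -E "pos|wrist"; python3 -m jog '[[0,[-0.014,-0.002,0],-0.0025]]'|grep -E "pos|wrist"
```

```text
eef_pos: [458.3, -89.4, 100.2]
wrist_force: [-5.2, 6.0, 2.2]
eef_pos: [458.3, -90.1, 100.1]
wrist_force: [-5.0, 5.2, 2.1]
```

```bash
python3 -m jog '[[0,[-0.014,-0.002,0],-0.0025]]'|grep -E "pos|wrist"; python3 -m jog '[[0,[-0.014,-0.002,0],-0.0025]]'|grep -E "pos|wrist"
```

```text
eef_pos: [458.2, -90.8, 100.1]
wrist_force: [-5.8, 5.2, 2.3]
eef_pos: [458.2, -91.4, 100.1]
wrist_force: [-6.3, 10.4, 3.3]
```

```bash
python3 -m jog '[[0,[-0.006,0,0],0]]'|grep -E "pos|wrist"; python3 -m jog '[[0,[0,0,0],0]]'|grep -E "pos|wrist"
```

```text
eef_pos: [458.2, -91.4, 100.1]
wrist_force: [-6.1, 10.8, 4.0]
eef_pos: [458.2, -91.4, 100.1]
wrist_force: [-5.2, 9.7, 3.3]
```

```bash
python3 -m jog '[[0,[-0.008,0,0],0]]'|grep -E "pos|wrist"; python3 -m jog '[[0,[-0.006,0,0],0],[0,[0,0,0],0]]'|grep -E "pos|wrist"
```

```text
eef_pos: [458.2, -91.5, 100.1]
wrist_force: [-6.2, 14.1, 3.8]
eef_pos: [458.2, -91.5, 100.1]
wrist_force: [-6.9, 14.4, 5.1]
```

Run:
```python
from h import *
for n in ("top","scene"):
    im=camera(n)
    for c,wh,u,px in sleeves(n,im): print(n,np.round(c),np.round(wh),np.degrees(np.arctan2(u[1],u[0])))
```

```text
top [450.  81.] [20. 86.] 178.18010670286424
top [468. 318.] [58. 57.] -130.3720075058279
scene [472. 314.] [50. 60.] -53.31292395679922
scene [449.  80.] [18. 81.] -2.67527932477403
scene [ 466. -112.] [82. 17.] 6.640769698498623
```

The finger no longer moves while the force climbs from 8 to 16 N, so the reserve lever is at its stop, at about 187.5° or 93° of lever travel. I'll back off toward the duty lever.

```bash
python3 -m jog '[[0,[0.05,0,0],0],[0,[0.2,0,0],0],[0,[0.4,0,0],0.03],[0,[0.4,0,0],0.03],[0,[0.4,0,0],0],[0,[0.4,0,0],0],[0,[0.4,0,0],0],[0,[0,0,0],0]]'
python3 - <<'E'
from h import *
for n in ("top","scene"):
    im=camera(n); cv2.imwrite(f"pics/{n}3.png",im[:,:,::-1])
    for c,wh,u,px in sleeves(n,im): print(n,np.round(c),np.round(wh),np.degrees(np.arctan2(u[1],u[0])))
E
```

```text
clock: 9.75
eef_pos: [458.3, 20.7, 100.5]
eef_rot: [3.141, 0.0, 1.51]
wrist_force: [-0.4, -0.1, 0.6]
finger_gap: 0.6
finger_force: 0.0
top [ 466. -111.] [86. 21.] -173.05364442581856
top [451.  83.] [13. 86.] -179.51589118185962
top [468. 318.] [58. 57.] -131.2077633576219
scene [472. 314.] [50. 60.] -59.25676252692296
scene [ 465. -112.] [82. 17.] 6.152863266551136
```

View pics/scene3.png

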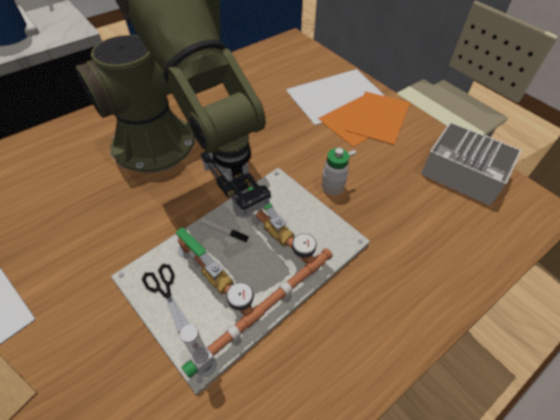

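The scene view shows the reserve lever at (190,242), now along its pipe, with the duty lever untouched and still open. Next I approach the duty lever from its right side.

```bash
python3 -m jog '[[0,[0.2,-0.18,0],0.005],[0,[0.2,-0.18,0],0.005],[0,[0.18,0,0],0],[0,[0.08,0,0],0],[0,[0.04,0,0],0],[0,[0.04,0,0],0]]';python3 -m jog '[[0,[0.04,0,0],0],[0,[0.04,0,0],0],[0,[0.04,0,0],0],[0,[0.04,0,0],0]]'
```

```text
clock: 10.45
eef_pos: [443.7, 57.0, 100.4]
eef_rot: [3.142, 0.0, 1.476]
wrist_force: [-0.1, 0.4, -0.7]
finger_gap: 0.3
finger_force: 0.0
clock: 10.85
eef_pos: [443.8, 64.8, 100.3]
eef_rot: [-3.14, 0.001, 1.476]
wrist_force: [-2.8, -4.3, 1.5]
finger_gap: 0.6
finger_force: 2.4
```

```bash
python3 -m jog '[[0,[0.09,-0.018,0],0.017],[0,[0.139,-0.028,0],0.0255],[0,[0.139,-0.028,0],0.0255],[0,[0.139,-0.028,0],0.0255],[0,[0.139,-0.028,0],0.0255],[0,[0.139,-0.028,0],0.0255],[0,[0.139,-0.028,0],0.0255],[0,[0.139,-0.028,0],0.0255]]'
```

```text
clock: 11.65
eef_pos: [452.2, 117.9, 100.2]
eef_rot: [-3.14, 0.002, 0.859]
wrist_force: [-5.1, -3.2, 3.2]
finger_gap: 0.1
finger_force: 2.8
```

```bash
python3 -m jog '[[0,[0.139,-0.028,0],0.0255],[0,[0.139,-0.028,0],0.0255],[0,[0.139,-0.028,0],0.0255],[0,[0.139,-0.028,0],0.0255],[0,[0.139,-0.028,0],0.0255],[0,[0.139,-0.028,0],0.0255],[0,[0.139,-0.028,0],0.0255],[0,[0.09,-0.018,0],0.017]]'
python3 - <<'E'
from h import *
for n in ("top","scene"):
    im=camera(n); cv2.imwrite(f"pics/{n}4.png",im[:,:,::-1])
    for c,wh,u,px in sleeves(n,im): print(n,np.round(c),np.round(wh),np.degrees(np.arctan2(u[1],u[0])))
E
```

```text
clock: 12.45
eef_pos: [489.8, 156.4, 100.2]
eef_rot: [-3.141, 0.002, 0.245]
wrist_force: [-6.0, 1.7, 2.5]
finger_gap: 0.8
finger_force: 2.7
top [ 466. -111.] [86. 21.] -173.1121138603744
top [468. 319.] [59. 55.] -126.55317586445028
scene [472. 314.] [49. 61.] -41.58343223631986
scene [511. 156.] [16. 80.] 104.84517901643707
scene [ 465. -112.] [82. 17.] 6.49884538861497
```

```bash
python3 -m jog '[[0,[0.031,-0.006,0],0.0055],[0,[0.031,-0.006,0],0.0055],[0,[0.031,-0.006,0],0.0055],[0,[0.031,-0.006,0],0.0055],[0,[0.031,-0.006,0],0.0055],[0,[0.031,-0.006,0],0.0055],[0,[0.031,-0.006,0],0.0055],[0,[0.031,-0.006,0],0.0055],[0,[0.031,-0.006,0],0.0055]]'; python3 -m jog '[[0,[0.015,-0.003,0],0.0028],[0,[0.015,-0.003,0],0.0028]]'|grep -E "pos|wrist"; python3 -m jog '[[0,[0.015,-0.003,0],0.0028],[0,[0.015,-0.003,0],0.0028]]'|grep -E "pos|rot|wrist"
```

```text
clock: 13.45
eef_pos: [503.0, 161.2, 100.2]
eef_rot: [-3.141, 0.002, 0.092]
wrist_force: [-4.5, 4.4, 1.0]
finger_gap: 0.2
finger_force: 2.5
eef_pos: [504.5, 161.7, 100.2]
wrist_force: [-5.0, 3.5, 0.9]
eef_pos: [505.9, 162.1, 100.2]
eef_rot: [-3.141, 0.001, 0.057]
wrist_force: [-5.7, 2.6, 0.2]
```

Lever at about 94°. I'll continue one small step at a time.

```bash
python3 -m jog '[[0,[0.014,-0.002,0],0.0025],[0,[0.014,-0.002,0],0.0025]]'|grep -E "pos|wrist"; python3 -m jog '[[0,[0.014,-0.002,0],0.0025]]'|grep -E "pos|wrist"
```

```text
eef_pos: [507.3, 162.4, 100.2]
wrist_force: [-4.0, 3.6, 1.1]
eef_pos: [508.0, 162.5, 100.2]
wrist_force: [-5.4, 4.1, 0.5]
```

```bash
python3 -m jog '[[0,[0.014,-0.002,0],0.0025]]'|grep -E "pos|wrist"; python3 -m jog '[[0,[0.014,-0.002,0],0.0025]]'|grep -E "pos|wrist"
```

```text
eef_pos: [508.7, 162.6, 100.2]
wrist_force: [-5.2, 4.2, -0.4]
eef_pos: [509.4, 162.7, 100.2]
wrist_force: [-5.0, 3.8, 1.2]
```

```bash
python3 -m jog '[[0,[0.014,-0.002,0],0.0025]]'|grep -E "pos|wrist"
```

```text
eef_pos: [510.1, 162.9, 100.2]
wrist_force: [-5.4, 4.0, 1.2]
```

```bash
python3 -m jog '[[0,[0.014,-0.002,0],0.0025]]'|grep -E "pos|wrist"; python3 -m jog '[[0,[0.012,-0.001,0],0.002]]'|grep -E "pos|wrist"
```

```text
eef_pos: [510.8, 163.0, 100.2]
wrist_force: [-4.8, 4.5, -0.7]
eef_pos: [511.4, 163.1, 100.2]
wrist_force: [-5.2, 4.0, 0.5]
```

```bash
python3 -m jog '[[0,[0.012,-0.001,0],0.002]]'|grep -E "pos|wrist"
```

```text
eef_pos: [512.0, 163.1, 100.2]
wrist_force: [-4.4, 3.9, 0.1]
```

```bash
python3 -m jog '[[0,[0.012,-0.001,0],0.002]]'|grep -E "pos|wrist"
```

```text
eef_pos: [512.6, 163.1, 100.2]
wrist_force: [-4.7, 5.0, 0.1]
```

```bash
python3 -m jog '[[0,[0.012,-0.001,0],0.002]]'|grep -E "pos|wrist"; python3 -m jog '[[0,[0.012,-0.001,0],0.002]]'|grep -E "pos|wrist"
```

```text
eef_pos: [513.1, 163.2, 100.2]
wrist_force: [-4.6, 4.7, 0.4]
eef_pos: [513.6, 163.3, 100.2]
wrist_force: [-9.5, 4.5, 2.9]
```

```bash
python3 -m jog '[[0,[0.012,-0.001,0],0.002]]'|grep -E "pos|wrist"
```

```text
eef_pos: [513.7, 163.3, 100.2]
wrist_force: [-14.1, 4.5, 5.8]
```

```bash
python3 -m jog '[[0,[0.010,0,0],0.001]]'|grep -E "pos|wrist"
```

```text
eef_pos: [513.7, 163.3, 100.1]
wrist_force: [-17.6, 3.7, 7.2]
```

Stop reached: the finger is held still and the force has risen to 18 N. I'll hold briefly, then let go and rise clear.

```bash
python3 -m jog '[[0,[0,0,0],0],[0,[0,0,0],0]]'|grep -E "pos|wrist"; python3 -m jog '[[0,[-0.05,0,0],0],[0,[-0.3,0,0],0],[0,[-0.4,0,0],0],[0,[0,0,-0.4],0],[0,[0,0,-0.5],0],[0,[0,0,-0.5],0],[0,[0,0,-0.5],0],[0,[-0.5,0,-0.4],0],[0,[-0.5,0,0],0],[0,[0,0,0],0],[0,[0,0,0],0]]'
python3 - <<'E'
from h import *
for n in ("top","scene"):
    im=camera(n); cv2.imwrite(f"pics/{n}5.png",im[:,:,::-1])
    for c,wh,u,px in sleeves(n,im): print(n,np.round(c),np.round(wh),np.degrees(np.arctan2(u[1],u[0])))
E
```

```text
eef_pos: [513.7, 163.3, 100.1]
wrist_force: [-15.3, 3.8, 6.7]
clock: 16.55
eef_pos: [428.4, 166.2, 215.8]
eef_rot: [-3.141, -0.001, -0.038]
wrist_force: [0.3, -0.3, 0.8]
finger_gap: 0.4
finger_force: 0.0
top [ 466. -111.] [86. 21.] -172.99130151050485
top [464. 333.] [58. 27.] -158.7179668058672
scene [472. 314.] [49. 60.] -50.39234795746459
scene [534. 158.] [80. 15.] -91.78262619292481
scene [ 465. -112.] [82. 17.] 6.769184100620781
```

View pics/scene5.png

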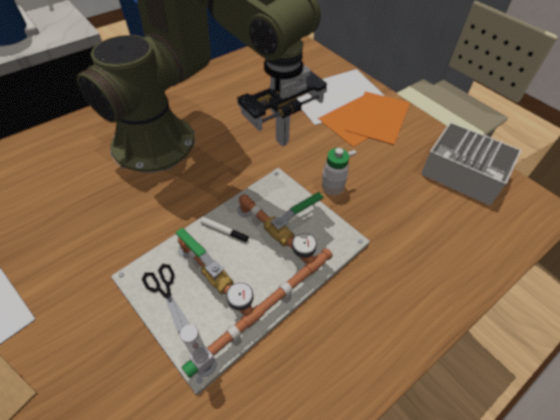

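The duty lever at (305,208) now lies across its pipe, at about -6°. The reserve lever at (190,242) lies along its pipe, at about 92°. The bottle, scissors and marker haven't moved, and the arm is clear.

```bash
python3 -c "
from cell import *
print(sign_off())"
```

```text
the job is handed in; nothing more can be done
None
```

The job is handed in; the hand-in gave no verdict. I opened the reserve valve to its felt stop first, then shut the duty valve to its felt stop. The wrist force readings peaked at about 20 N, and the arm was clear of everything at hand-in.

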